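# Size a washed dibber in the gauge plate and put it home

## Robot

A 6-joint arm with a two-finger parallel gripper is mounted at the origin on the work surface. World frame = base frame: x ahead of the robot, y to its left, z up, the work surface at z = 0. Lengths are in mm, angles in rad, forces in N, time in s.
With the tool pointing down it reaches from about 275 to 1000 mm from the base axis. Payload 8.4 kg.
Tool frame: the origin (TCP) lies at the centre of the arm's flange, where the gripper is bolted on; the fingertips stand 173 mm ahead of it and the grasp point (between the pads) lies 155 mm ahead of it; z points along the fingers, y is the direction in which the jaws open and shut (so a half turn about z gives the same grasp; the last joint's range is limited). The gripper opens to 85 mm and grips with 20 to 120 N. Pads are 22 mm wide; open, the fingers measure 114 mm over their backs; the gripper's body (76 mm by 85 mm) begins 54 mm behind the grasp point. The pads swing forward as they close: fully open they stand 13 mm farther back than shut.
Start: joints at [-0.002, 0.353, 1.633, -0, 1.155, -0.002], TCP at [625.004, -0, 404.681] pointing down, gripper open.
Joint ranges: [-2.63, 2.63], [-0.92, 2.1], [0.06, 2.66], [-1.3, 4.44], [0, 2.69], [-3.02, 3.02]. Speed limits (rad/s): [2.22, 2.22, 2.79, 3.14, 3.14, 3.14].

## Interface

Orientations are given as [roll, pitch, yaw] about the fixed x, y, z axes, in that order (R = Rz(yaw) Ry(pitch) Rx(roll)).
In Python, from rig import sense, grab_frame, camera_model, sign_off gives the robot as it stands. The module is installed in compiled form; this text tells all that it offers.
- The arm moves only by the tool step_arm, never from a script. Its argument "commands" is a list of rows, each a list of 3 entries, a list of its own where there are three numbers: the shift along the tool's x, y, z in mm, then the turn about the tool's z in rad, then the opening, from 0 (shut) to 1 (fully open). A call has 1 to 20 rows; each row shifts and turns the pose as measured when the row begins, along the tool's axes as they then stand; what a row does not reach is not made up. A row lasts 1/8 s, in which the tool goes at most 62.5 mm and 10.7 degrees, less where a joint would pass 70% of its speed; a pose out of reach is approached as far as the arm can. A call with a gripper value outside its range is refused whole. The fingers move at their own pace and stop on an object; "force" is the grip in N (left out, the last holds). Time passes only in rows, so rows that do not move let the fingers close. It gives the time, the measured TCP pose, the force and the opening at its end, in the units of the state.
- sense(): the state, without advancing time (a new reading comes with each control period).
- grab_frame(name): name is "scene" or "side" or "wrist"; returns the picture (384x512x3 uint8, blue, green, red); there is no depth.
- camera_model(name): a dict with "fx", "fy", "cx", "cy" (pixels), "R" (3x3) and "t" (3): a world point X has camera coordinates R X + t. Camera axes: x right, y down, z forward; pixel columns grow to the right and rows downward; lengths in mm; the calibration is good to about 2 mm. A picture is of the moment at which its call begins: read the wrist's pose just before it. camera_model takes no time and is no camera call; for the wrist camera it gives the pose at the moment of the call.
- sign_off(): hands the job in, once; it reports no verdict.
The state is a dict: "clock": time; "qpos": joint angles; "qvel": joint speeds; "joint_efforts": joint torques, N m; "eef_pos": TCP position; "tcp_rot": TCP orientation; "contact_force": force on the tool from outside, world axes, zero at the start; "wrist_torque": the same for the moment, N m; "opening": opening from 0.0 (shut) to 1.0 (fully open).
Only numpy, scipy, OpenCV 4.12 (cv2) and the standard library are available. Lean on these libraries where they do the work, as an engineer would, in place of code of your own. Each camera call takes 0.05 s, during which the arm holds its last target. There are 200 camera calls.

## Task

The washed dibber standing alone in the single drip stand has lost its size mark and must go back into the sizing stand. Starting at the tightest hole and working down the row one hole at a time, press its foot lightly on each hole, never forcing it, until one lets the shank through; push it fully home in that hole so that its collar sits flat on the plate, and let go. Leave the other two dibbers, the pot, the pine cone and the pliers where they are.

Things in the scene. Friction and masses are not known exactly. Their poses are not given: they have to be found in the camera images.
- dibber_p: Hand dibber, 105 to 210 g. Round wooden handle 32 mm wide from 6 to 55 mm above the origin (domed top to 58), on a flat steel collar 40 mm wide, 6 thick; below it a straight steel shank 65 mm long, flat foot chamfered 1 mm. The shank is 16, 21 or 26 mm thick (which of p, q, r has which is not told; handles are alike). Origin: on the axis at the collar's underside, z up the handle.
- dibber_q: As dibber_p, but of another shank thickness. One of the three, drawn at random, stands in the single stand, the other two in the double stand, all upright, hanging by their collars.
- dibber_r: As dibber_p, but of the remaining shank thickness.
- dibber_p_foot (a point): Centre of the foot (lower end) of dibber_p, 65 mm below its origin.
- dibber_q_foot (a point): Centre of the foot (lower end) of dibber_q, 65 mm below its origin.
- dibber_r_foot (a point): Centre of the foot (lower end) of dibber_r, 65 mm below its origin.
- gauge: The sizing stand, fixed: a level aluminium gauge plate 76 x 252 mm, 10 thick, its top 80 mm over the bench, on two cheeks, open beneath. Four round through holes in a row along y, 60 mm apart; each but the tightest is 1 mm wider than one of the shanks. A hole too tight stops the foot on the plate's top. More than 35 N on it spoils its edges. Origin: centre of the underside; y along the row to the tightest hole, z up.
- hole0 (a point): Centre of the mouth of the tightest hole (12 mm wide), at the plate's top face; axes as the gauge's.
- hole1 (a point): Centre of the mouth of the second hole (17 mm wide), at the plate's top face; axes as the gauge's.
- hole2 (a point): Centre of the mouth of the third hole (22 mm wide), at the plate's top face; axes as the gauge's.
- hole3 (a point): Centre of the mouth of the widest hole (27 mm wide), at the plate's top face; axes as the gauge's.
- single_stand_bore0 (a point): Centre of the mouth of the 30 mm bore in the fixed single drip stand, a plywood top 84 x 90 mm on two cheeks, 80 mm high: the dibber to be sized stands here (its origin at this point to within 2 mm at the start).
- double_stand: The fixed double drip stand beyond, 84 x 190 mm, 80 mm high, with two 30 mm bores 92 mm apart that hold the other two dibbers. Origin: centre of the underside, y along the row.
- pot: Bystander: a terracotta pot, 90 mm across, 85 mm high. Origin: centre of the underside.
- pinecone: Bystander: a pine cone standing, 46 mm across, 55 mm high. Origin: centre of the underside.
- pliers: Bystander: a small pair of pliers lying flat, about 155 mm long, 13 mm high, jaws along +x. Origin: on the bench below its middle.
There are look-alikes about, which are no part of the job. Leave any green look-alike of the dibber_r alone.

How it is judged (in metres and radians):
On the way, in this order (a step that is already met when the one before it is completed fails the run):
1. the lone dibber is pressed on the tightest hole, which refuses it (horizontal distance between each of dibber_r, dibber_p, dibber_q and single_stand_bore0 above 0.05 m and (((horizontal distance between dibber_r_foot and hole0 below 0.007 m and contact force between dibber_r and gauge above 1 N and z of dibber_r_foot in the frame of hole0 above -0.005 m) and distance of each of dibber_p, dibber_q from where it was at the start of the episode below 0.015 m) or ((horizontal distance between dibber_p_foot and hole0 below 0.007 m and contact force between dibber_p and gauge above 1 N and z of dibber_p_foot in the frame of hole0 above -0.005 m) and distance of each of dibber_r, dibber_q from where it was at the start of the episode below 0.015 m) or ((horizontal distance between dibber_q_foot and hole0 below 0.007 m and contact force between dibber_q and gauge above 1 N and z of dibber_q_foot in the frame of hole0 above -0.005 m) and distance of each of dibber_r, dibber_p from where it was at the start of the episode below 0.015 m))), for 0.05 s.
2. it is tried at the second hole: pressed on it and refused, or entering it if that is its size (horizontal distance between each of dibber_r, dibber_p, dibber_q and single_stand_bore0 above 0.05 m and ((horizontal distance between dibber_r_foot and hole1 below 0.007 m and z of dibber_r_foot in the frame of hole1 below -0.012 m) or (horizontal distance between dibber_p_foot and hole1 below 0.007 m and contact force between dibber_p and gauge above 1 N and z of dibber_p_foot in the frame of hole1 above -0.005 m) or (horizontal distance between dibber_q_foot and hole1 below 0.007 m and contact force between dibber_q and gauge above 1 N and z of dibber_q_foot in the frame of hole1 above -0.005 m))), for 0.05 s.
3. it is home in the second hole if that is its size, or else it is tried at the third hole: pressed on it and refused, or entering it if that is its size (horizontal distance between each of dibber_r, dibber_p, dibber_q and single_stand_bore0 above 0.05 m and ((horizontal distance between each of dibber_r, dibber_r_foot and hole1 below 0.004 m and z of dibber_r in the frame of hole1 between -0.003 and 0.003 m) or (horizontal distance between dibber_p_foot and hole2 below 0.007 m and z of dibber_p_foot in the frame of hole2 below -0.012 m) or (horizontal distance between dibber_q_foot and hole2 below 0.007 m and contact force between dibber_q and gauge above 1 N and z of dibber_q_foot in the frame of hole2 above -0.005 m))), for 0.05 s.
At the end, for the whole second after the job is handed in: The dibber from the single stand is home in the tightest hole that takes it: collar within 3 mm of the plate, upright within 0.06 rad, collar and foot within 4 mm of the hole's axis, at rest; single stand empty; the other two dibbers within 15 mm of their starts (horizontal distance between each of dibber_r, dibber_p, dibber_q and single_stand_bore0 above 0.05 m and (((horizontal distance between each of dibber_r, dibber_r_foot and hole1 below 0.004 m and z of dibber_r in the frame of hole1 between -0.003 and 0.003 m) and distance of each of dibber_p, dibber_q from where it was at the start of the episode below 0.015 m and linear speed of dibber_r below 0.02 m/s and angular speed of dibber_r below 0.2 rad/s and angle between dibber_r's own z axis and vertical below 0.06 rad) or ((horizontal distance between each of dibber_p, dibber_p_foot and hole2 below 0.004 m and z of dibber_p in the frame of hole2 between -0.003 and 0.003 m) and distance of each of dibber_r, dibber_q from where it was at the start of the episode below 0.015 m and linear speed of dibber_p below 0.02 m/s and angular speed of dibber_p below 0.2 rad/s and angle between dibber_p's own z axis and vertical below 0.06 rad) or ((horizontal distance between each of dibber_q, dibber_q_foot and hole3 below 0.004 m and z of dibber_q in the frame of hole3 between -0.003 and 0.003 m) and distance of each of dibber_r, dibber_p from where it was at the start of the episode below 0.015 m and linear speed of dibber_q below 0.02 m/s and angular speed of dibber_q below 0.2 rad/s and angle between dibber_q's own z axis and vertical below 0.06 rad))); the robot touches nothing.
It fails at once if a dibber is forced on the gauge with more than 35 N (contact force between any of dibber_r, dibber_p, dibber_q and gauge above 35 N).
It fails at once if the pot, the pine cone or the pliers are moved more than 20 mm (distance of any of pot, pinecone, pliers from where it was at the start of the episode above 0.02 m).
It also fails if it takes over 72 s, if anything falls off the work surface, if the arm or the gripper's body presses on something with over 40 N, if the wrist force passes 120 N, or if a joint passes its speed limit or range.

## Working session

There is one attempt and no reset: what is moved stays moved. The work goes in short steps, Python scripts to look and compute and a tool call to move; the robot and the scene stay as the last step left them, time stands still between calls to the robot, and variables do not carry over. Pictures are saved under pics/ and viewed, about 8 in all and at most 12, crops included, and the job is handed in when it is done.

Besides the shell and the picture viewer there is one more tool, called after "Emit:" as name(argument=value, ...) on one line, values as JSON. step_arm: Moves the arm, as the interface text tells. Its arguments: {"type":"object","properties":{"commands":{"type":"array","items":{"type":"array"}},"force":{"type":"number"}},"required":["commands"]}

```bash
mkdir -p pics; python3 - <<'E'
from rig import *
import cv2,numpy as np
a=grab_frame("scene");b=grab_frame("side")
cv2.imwrite("pics/scene.png",a);cv2.imwrite("pics/side.png",b)
w=grab_frame("wrist");cv2.imwrite("pics/wrist.png",w)
s=sense();print(s)
for n in("scene","side","wrist"):print(n,camera_model(n))
E
```

```text
{'clock': 0.15, 'qpos': array([-2.36527081e-03,  3.53491035e-01,  1.63394399e+00,  1.96578139e-05,
        1.15521489e+00, -2.39003392e-03]), 'qvel': array([ 0.00076946, -0.00107682, -0.00092674,  0.00130575,  0.00129243,
        0.00092771]), 'joint_efforts': array([-7.39769093e-04, -6.05638933e+01, -3.42338884e+01, -2.29960733e-05,
        6.16452831e-03, -4.00942213e-05]), 'eef_pos': array([6.24825382e+02, 2.51650016e-02, 4.04141081e+02]), 'tcp_rot': array([-3.14053544e+00, -2.05030094e-05,  1.57081313e+00]), 'contact_force': array([-0.04666979, -0.38714496,  1.05583849]), 'wrist_torque': array([-0.0236418 ,  0.00953687,  0.03880152]), 'opening': 1.0053730037623956}
scene {'fx': 499.5597702234434, 'fy': 499.5597702234434, 'cx': 252.95468335713431, 'cy': 193.1928434351989, 'R': array([[-0.24742258,  0.96863194, -0.02311339],
       [ 0.5322101 ,  0.11593367, -0.83863687],
       [-0.80965084, -0.21979888, -0.54420031]]), 't': array([ 130.99392312, -254.82995618, 1617.1383121 ])}
side {'fx': 447.4563353103238, 'fy': 447.4563353103238, 'cx': 257.85691932101844, 'cy': 188.4951388404218, 'R': array([[ 7.84856859e-01, -6.19677099e-01, -6.47945681e-05],
       [-4.40812174e-01, -5.58240600e-01, -7.02888369e-01],
       [ 4.35527654e-01,  5.51695320e-01, -7.11300173e-01]]), 't': array([-457.33886983,  323.94193851, 1086.59374198])}
wrist {'fx': 285.35283273815656, 'fy': 285.35283273815656, 'cx': 255.51094427396873, 'cy': 186.34016430655655, 'R': array([[ 9.99999783e-01,  2.70036986e-04, -6.01691193e-04],
       [ 4.23155773e-04, -9.62490623e-01,  2.71314616e-01],
       [-5.05857151e-04, -2.71314811e-01, -9.62490528e-01]]), 't': array([-625.12175489,  -35.97776235,  378.0246165 ])}
```

View pics/scene.png

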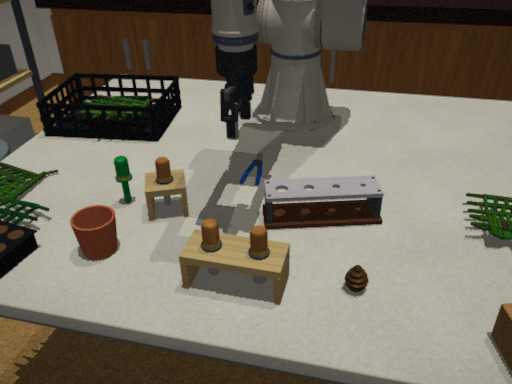

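View pics/side.png

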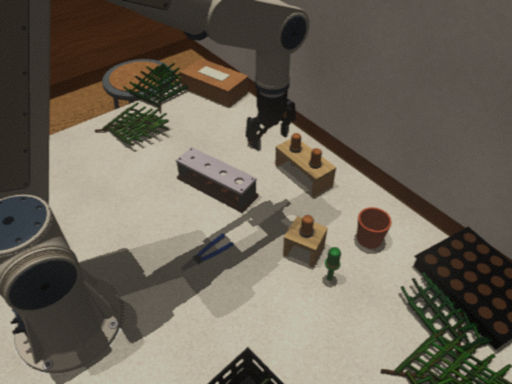

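View pics/wrist.png

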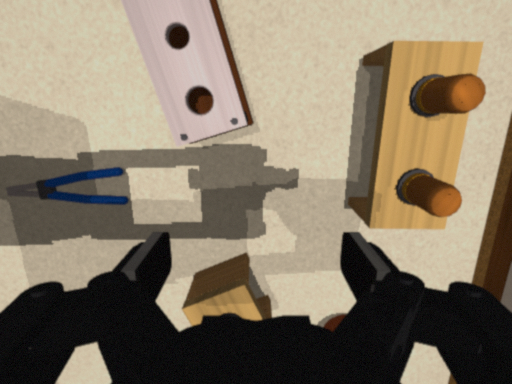

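The lone dibber is the orange-brown one in the small stand at scene (163,170), side (307,227). The green look-alike without a stand is at scene (122,178), side (333,262). The other two brown ones, at scene (210,235) and (259,242), share the double stand. The gauge holes run from wide, scene (282,188), to tight, (363,184), so the tightest is at the +y end.

```bash
cat > h.py <<'E'
from rig import *
import cv2,numpy as np
def ray(m,p):
    R=np.array(m["R"]);t=np.array(m["t"])
    d=R.T@np.array([(p[0]-m["cx"])/m["fx"],(p[1]-m["cy"])/m["fy"],1.]);return -R.T@t,d
def onz(m,p,z):
    c,d=ray(m,p);return c+d*(z-c[2])/d[2]
def tri(m1,p1,m2,p2):
    c1,d1=ray(m1,p1);c2,d2=ray(m2,p2)
    s=np.linalg.lstsq(np.c_[d1,-d2],c2-c1,rcond=None)[0]
    a,b=c1+d1*s[0],c2+d2*s[1];return (a+b)/2,np.linalg.norm(a-b)
def brown(im):
    h=cv2.cvtColor(im,cv2.COLOR_BGR2HSV)
    k=cv2.inRange(h,(4,150,70),(14,255,255))
    n,l,st,ce=cv2.connectedComponentsWithStats(k)
    return [(tuple(st[i]),ce[i].round(1)) for i in range(1,n) if st[i][4]>60]
E
python3 - <<'E'
from h import *
np.set_printoptions(precision=1,suppress=True)
S=camera_model("scene");D=camera_model("side")
a=cv2.imread("pics/scene.png");b=cv2.imread("pics/side.png")
for x in brown(a):print("scene",*x,onz(S,x[1],112))
for x in brown(b):print("side",*x,onz(D,x[1],112))
for n,p,q in [("h3",(282,188),(239,181)),("h2",(309,187),(222,172)),("h1",(336,185),(207,165)),("h0",(363,184),(193,158))]:
    print(n,onz(S,p,80),onz(D,q,80))
print("green",onz(S,(122,160),60),onz(D,(333,255),60),"pot",onz(S,(95,215),85))
c=np.hstack([cv2.resize(a[135:225,95:205],None,fx=3.6,fy=3.6,interpolation=3),cv2.resize(a[165:235,250:392],None,fx=2.8,fy=324/70,interpolation=3)])
cv2.imwrite("pics/crop.png",c)
m=camera_model("wrist");print("wrist cam", -np.array(m["R"]).T@np.array(m["t"]))
for p in [(178,36),(200,101)]:print(onz(m,p,80))
E
```

```text
scene (np.int32(71), np.int32(206), np.int32(46), np.int32(54), np.int32(1864)) [ 94.9 230.9] [ 835.5 -222.5  112. ]
scene (np.int32(328), np.int32(218), np.int32(45), np.int32(5), np.int32(63)) [350.6 220.2] [699.3 235.4 112. ]
side (np.int32(181), np.int32(59), np.int32(65), np.int32(30), np.int32(417)) [211.9  71.6] [820.1 579.7 112. ]
side (np.int32(110), np.int32(62), np.int32(47), np.int32(27), np.int32(446)) [128.3  73.7] [566.3 761.2 112. ]
side (np.int32(359), np.int32(208), np.int32(32), np.int32(25), np.int32(179)) [374.  222.2] [ 733.1 -296.5  112. ]
h3 [566.6  77.3  80. ] [567.8  70.7  80. ]
h2 [550.  134.4  80. ] [550.8 133.3  80. ]
h1 [529.2 191.2  80. ] [532.8 187.2  80. ]
h0 [512.5 248.7  80. ] [516.7 241.   80. ]
green [ 491.9 -350.    60. ] [ 607.1 -281.6   60. ] pot [ 755.7 -272.8   85. ]
wrist cam [625.3  68.1 373.2]
[553.1 130.6  80. ]
[570.5  72.7  80. ]
```

View pics/crop.png

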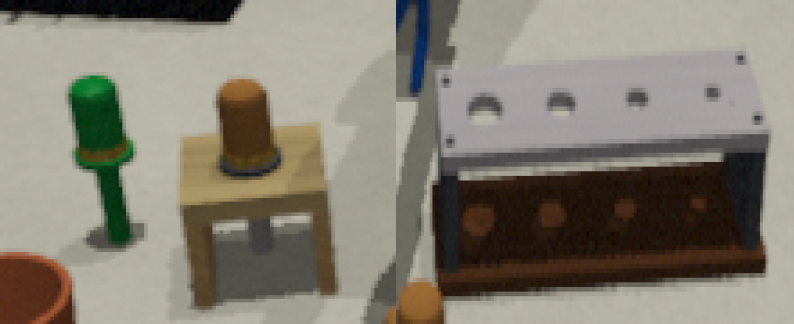

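The crop confirms it: the brown dibber in the small stand is the lone one, with handle middle at scene (163.3,169). The green one stands outside the stand, on its own foot. The gauge holes shrink towards +y. Next I'll triangulate the dibber.

```bash
python3 - <<'E'
from h import *
np.set_printoptions(precision=1,suppress=True)
S=camera_model("scene");D=camera_model("side")
print(onz(S,(163.3,169),112),onz(D,(307,227),112),tri(S,(163.3,169),D,(307,227)))
print("green",tri(S,(121.8,159.5),D,(333,255)))
print("dbl",tri(S,(210,233),D,(315.5,157)),tri(S,(259,240),D,(296,142)))
E
```

```text
[ 594.6 -187.5  112. ] [ 585.5 -200.5  112. ] (array([ 587.8, -194.4,  106.2]), np.float64(6.282253167407133))
green (array([ 574.2, -302.4,  111.3]), np.float64(4.976737838115832))
dbl (array([792.4, -12.8, 109.5]), np.float64(2.1044848089520585)) (array([793.7,  78.8, 109.1]), np.float64(5.436549963918277))
```

Emit:
step_arm(commands=[[[-48.5, -9, 0], 0, 1], [[-48.5, -9, 0], 0, 1], [[-48.5, -9, 0], 0, 1], [[-48.5, -9, 0], 0, 1], [[0, 0, 0], 0, 1]])

```text
clock: 0.78
eef_pos: [587.9, -198.6, 402.7]
tcp_rot: [-3.139, -0.0, 1.573]
contact_force: [-0.0, 0.6, 0.6]
opening: 0.997
```

```bash
python3 - <<'E'
from h import *
np.set_printoptions(precision=2,suppress=True)
s=sense();m=camera_model("wrist");w=grab_frame("wrist");cv2.imwrite("pics/w1.png",w)
print(s["clock"],s["eef_pos"],s["tcp_rot"],s["contact_force"])
import pickle;pickle.dump(m,open("w1.pkl","wb"))
E
```

```text
0.775 [ 587.9  -198.65  402.68] [-3.14 -0.    1.57] [-0.03  0.65  0.61]
```

View pics/w1.png

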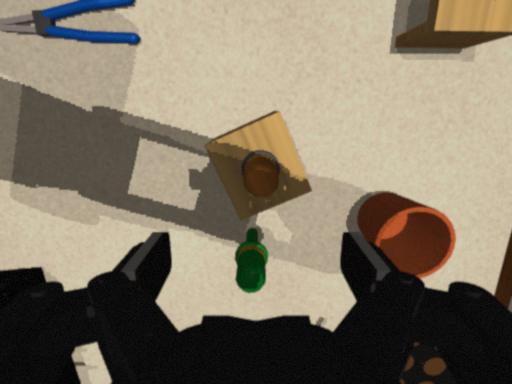

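```bash
python3 - <<'E'
from h import *
import pickle
np.set_printoptions(precision=1,suppress=True)
m=pickle.load(open("w1.pkl","rb"));w=cv2.imread("pics/w1.png")
h=cv2.cvtColor(w,cv2.COLOR_BGR2HSV)
print(h[178,261],h[165,235],h[170,225],h[175,252])
roi=h[140:215,200:320]
k=cv2.inRange(roi,(3,140,20),(13,255,255));n,l,st,ce=cv2.connectedComponentsWithStats(k)
for i in range(1,n):
  if st[i][4]>100:
    x,y,ww,hh=st[i][:4];print(st[i],ce[i]+[200,140])
for p,z in [((261,178),138),((261,175),112),((260,170),86)]:print(p,z,onz(m,p,z))
print("green",onz(m,(251,275),130),"pot",onz(m,(415,240),85))
for p in [(208,147),(277,112),(310,188),(244,218)]:print("corner",onz(m,p,80))
E
```

```text
[ 14 201  71] [ 17 131  70] [ 18 137  78] [ 13 185  76]
(261, 178) 138 [ 592.5 -189.   138. ]
(261, 175) 112 [ 592.9 -192.6  112. ]
(260, 170) 86 [ 592.3 -193.6   86. ]
green [ 583.8 -287.4  130. ] pot [ 763.6 -272.    85. ]
corner [ 539.1 -171.    80. ]
corner [ 608.8 -136.1   80. ]
corner [ 645.7 -214.3   80. ]
corner [ 575.3 -248.8   80. ]
```

Emit:
step_arm(commands=[[[3, 2.5, 25], 0, 1], [[3, 2.5, 35], 0, 1], [[0, 0, 35], 0, 1], [[0, 0, 20], 0, 1], [[0, 0, 10], 0, 1], [[0, 0, 0], 0, 1]])

```text
clock: 1.58
eef_pos: [594.7, -184.5, 274.5]
tcp_rot: [-3.14, -0.003, 1.578]
contact_force: [-0.1, -0.4, 0.1]
opening: 0.998
```

Emit:
step_arm(commands=[[[-4, -1, 4], 0, 1], [[-4, -1, 4], 0, 1], [[0, 0, 3], 0, 1], [[0, 0, 0], 0, 1]])

```text
clock: 2.08
eef_pos: [593.6, -193.2, 265.3]
tcp_rot: [3.139, -0.002, 1.578]
contact_force: [-0.8, 0.0, -0.6]
opening: 1.004
```

Emit:
step_arm(commands=[[[0, 0, 1], 0, 0], [[0, 0, 0], 0, 0], [[0, 0, 0], 0, 0], [[0, 0, 0], 0, 0], [[0, 0, 0], 0, 0], [[0, 0, 0], 0, 0]], force=40)

```text
clock: 2.82
eef_pos: [593.6, -193.2, 264.7]
tcp_rot: [3.139, -0.001, 1.578]
contact_force: [-0.2, 1.0, 0.3]
opening: 0.362
```

Emit:
step_arm(commands=[[[0, 0, -10], 0, 0], [[0, 0, -25], 0, 0], [[0, 0, -30], 0, 0], [[0, 0, -25], 0, 0], [[0, 0, -10], 0, 0], [[20, -2, 0], 0, 0], [[40, -4, 0], 0, 0], [[45, -4, 0], 0, 0], [[45, -4, 0], 0, 0], [[45, -4, 0], 0, 0], [[40, -4, 0], 0, 0], [[25, -2, 0], 0, 0], [[0, 0, 0], 0, 0], [[0, 0, 0], 0, 0]])

```text
clock: 4.58
eef_pos: [560.3, 80.8, 361.5]
tcp_rot: [-3.13, -0.004, 1.579]
contact_force: [0.4, 1.0, -0.9]
opening: 0.362
```

```bash
python3 - <<'E'
from h import *
np.set_printoptions(precision=2,suppress=True)
s=sense();m=camera_model("wrist");w=grab_frame("wrist");cv2.imwrite("pics/w2.png",w)
print(s["clock"],s["eef_pos"],s["tcp_rot"],s["contact_force"],s["opening"])
import pickle;pickle.dump((m,s),open("w2.pkl","wb"))
E
```

```text
4.575 [560.34  80.83 361.53] [-3.13 -0.    1.58] [ 0.43  0.96 -0.88] 0.36248393090781184
```

View pics/w2.png

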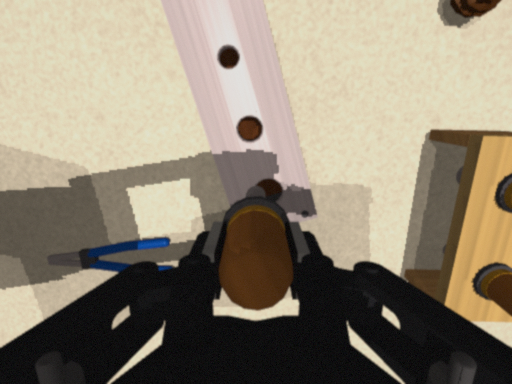

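```bash
cat >> h.py <<'E'
def holes(w,m,seeds):
    g=cv2.GaussianBlur(w,(3,3),0)[:,:,0].astype(int)  # blue: plate bright, hole/brown dark
    out=[]
    for (u,v) in seeds:
        r=22;x0,y0=u-r,max(v-r,0);roi=g[y0:v+r+1,x0:u+r+1]
        thr=(np.percentile(roi,80)+roi.min())/2
        k=(roi<thr).astype(np.uint8)
        n,l,st,ce=cv2.connectedComponentsWithStats(k)
        i=l[v-y0,u-x0]
        if i==0: print("seed miss",u,v,thr);continue
        c=max(cv2.findContours((l==i).astype(np.uint8),0,1)[0],key=len)
        e=cv2.fitEllipse(c);p=(e[0][0]+x0,e[0][1]+y0)
        P=onz(m,p,80);out.append(P)
        print(np.round(p,1),"axes",np.round(e[1],1),"area",st[i][4],"P",np.round(P,1))
    return out
E
python3 - <<'E'
from h import *
import pickle
m,s=pickle.load(open("w2.pkl","rb"));w=cv2.imread("pics/w2.png")
H=holes(w,m,[(228,56),(250,128)])
print(H[0]-H[1],np.linalg.norm(H[0]-H[1]))
c=cv2.resize(w[160:300,190:330],None,fx=4,fy=4,interpolation=3);cv2.imwrite("pics/c2.png",cv2.convertScaleAbs(c,alpha=1.8,beta=15))
R=np.array(m["R"]);print(-R.T@np.array(m["t"])-s["eef_pos"])
E
```

```text
[228.1  56.6] axes [20.  21.7] area 369 P [534.5 188.4  80. ]
[249.3 128.4] axes [24.2 24.8] area 504 P [551.9 131.3  80. ]
[-1.73804226e+01  5.70327854e+01  2.84217094e-14] 59.62229199019152
[ -0.40981642  68.22841171 -30.60067137]
```

View pics/c2.png

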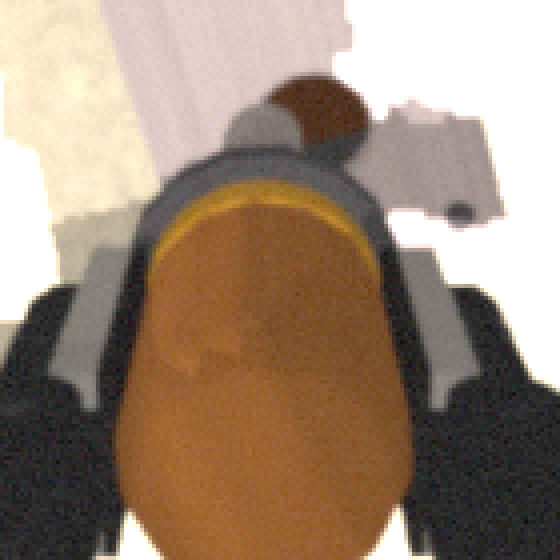

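```bash
python3 - <<'E'
from h import *
import pickle
from scipy.spatial.transform import Rotation as Ro
np.set_printoptions(precision=2,suppress=True)
m,s=pickle.load(open("w2.pkl","rb"))
F=onz(m,(255.6,196),111.8);print("foot",F,F-s["eef_pos"])
print("front rim",onz(m,(255.6,185.7),111.8))
R=Ro.from_euler("xyz",s["tcp_rot"]).as_matrix();print("tool axis pred",R@[0,0,249.7])
print("now",sense()["tcp_rot"],sense()["eef_pos"])
E
```

```text
foot [558.17  80.16 111.8 ] [  -2.17   -0.67 -249.73]
front rim [558.1   88.76 111.8 ]
tool axis pred [  -2.9     0.99 -249.68]
now [-3.13 -0.    1.58] [560.38  80.6  361.56]
```

Emit:
step_arm(commands=[[[20, -5, 0], 0, 0], [[35, -9, 0], 0, 0], [[35, -9, 0], 0, 0], [[30, -8, 0], 0, 0], [[20, -5, 0], 0, 0], [[10, -2, 0], 0, 0], [[0, 0, 0], 0, 0], [[0, 0, 0], 0, 0]])

```text
clock: 5.62
eef_pos: [519.8, 233.9, 362.0]
tcp_rot: [-3.129, -0.005, 1.57]
contact_force: [-0.6, -0.1, -1.4]
opening: 0.365
```

```bash
python3 -c "
from rig import *;s=sense();print(s['eef_pos'],s['tcp_rot'].round(4),s['contact_force'])"
```

```text
[519.76060317 233.92886746 362.03051438] [-3.1289 -0.0045  1.5705] [-0.61390236 -0.09772228 -1.37118476]
```

Emit:
step_arm(commands=[[[6, 0, 0], 0, 0], [[6, 0, 10], 0, 0], [[0, 0, 10], 0, 0], [[0, 0, 5], 0, 0], [[0, 0, 0], 0, 0]])

```text
clock: 6.25
eef_pos: [519.7, 245.3, 334.5]
tcp_rot: [-3.128, -0.004, 1.568]
contact_force: [0.0, -0.5, -1.1]
opening: 0.363
```

```bash
python3 -c "
from rig import *;s=sense();print(s['eef_pos'],s['tcp_rot'].round(4),s['contact_force'])"
```

```text
[519.71935204 245.30444202 334.53496315] [-3.1277 -0.0037  1.5683] [ 0.02425417 -0.48233739 -1.07945001]
```

Emit:
step_arm(commands=[[[0.5, 0, 1.5], 0, 0], [[0, 0, 1.5], 0, 0], [[0, 0, 1], 0, 0], [[0, 0, 0], 0, 0]])

```text
clock: 6.75
eef_pos: [519.9, 245.8, 330.7]
tcp_rot: [-3.128, -0.004, 1.568]
contact_force: [0.0, 0.4, -1.3]
opening: 0.368
```

Emit:
step_arm(commands=[[[0, 0, 1], 0, 0], [[0, 0, 1], 0, 0], [[0, 0, 0], 0, 0]])

```text
clock: 7.12
eef_pos: [520.0, 245.9, 329.7]
tcp_rot: [-3.129, -0.004, 1.568]
contact_force: [-1.1, 0.0, -0.8]
opening: 0.368
```

Emit:
step_arm(commands=[[[0, 0, 1.5], 0, 0], [[0, 0, 1.5], 0, 0], [[0, 0, 0], 0, 0]])

```text
clock: 7.5
eef_pos: [520.1, 246.1, 329.8]
tcp_rot: [-3.13, -0.005, 1.568]
contact_force: [0.0, 0.2, -1.6]
opening: 0.36
```

Emit:
step_arm(commands=[[[0, 0, 2], 0, 0]])

```text
clock: 7.62
eef_pos: [520.4, 246.3, 329.3]
tcp_rot: [-3.131, -0.006, 1.568]
contact_force: [-6.1, -2.6, 26.4]
opening: 0.368
```

Emit:
step_arm(commands=[[[0, 0, -4], 0, 0], [[0, 0, -8], 0, 0], [[-14, 4, -3], 0, 0], [[-18, 5, 0], 0, 0], [[-16, 5, 0], 0, 0], [[-8, 2, 0], 0, 0], [[0, 0, 0], 0, 0], [[0, 0, 0], 0, 0]])

```text
clock: 8.62
eef_pos: [537.6, 184.9, 343.3]
tcp_rot: [-3.131, -0.006, 1.566]
contact_force: [-0.2, -0.2, -1.3]
opening: 0.366
```

```bash
cat > look.py <<'E'
from h import *
import pickle,sys
np.set_printoptions(precision=2,suppress=True)
n=sys.argv[1]
s=sense();m=camera_model("wrist");w=grab_frame("wrist");cv2.imwrite(f"pics/{n}.png",w)
print(s["clock"],s["eef_pos"],s["tcp_rot"].round(4),s["contact_force"],s["opening"])
pickle.dump((m,s),open(n+".pkl","wb"))
c=cv2.resize(w[90:250,180:320],None,fx=3.7,fy=3.7,interpolation=3);cv2.imwrite(f"pics/{n}c.png",cv2.convertScaleAbs(c,alpha=1.8,beta=15))
E
python3 look.py w3
```

```text
8.625 [537.64 184.92 343.34] [-3.13 -0.01  1.57] [-0.18 -0.16 -1.28] 0.36613127937964113
```

View pics/w3c.png

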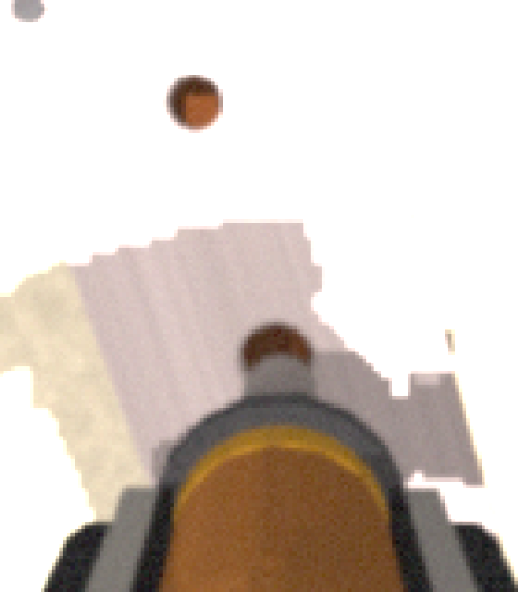

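```bash
python3 - <<'E'
from h import *
import pickle
np.set_printoptions(precision=2,suppress=True)
m,s=pickle.load(open("w3.pkl","rb"));w=cv2.imread("pics/w3.png")
H=holes(w,m,[(233,118)])[0]
f=lambda x,y:(180+x/3.7-.4,90+y/3.7-.4)
print("h1 from h0",H-60*np.array([-.2915,.9565,0]))
print("h1 arc",onz(m,f(276.5,322),80)-[0,8.5,0],"sides",onz(m,f(241,348),80),onz(m,f(313,348),80))
z=s["eef_pos"][2]-249.7
print("foot",onz(m,f(280.5,355),z)-[0,7.5,0],"sides",onz(m,f(245,380),z),onz(m,f(316,380),z))
g=w[:,:,0].astype(int)
for v in range(180,200,2):print(v,g[v,240:272])
E
```

```text
[232.1 117.1] axes [14.2 14.5] area 181 P [517.1 246.   80. ]
h1 from h0 [534.6  188.65  80.  ]
h1 arc [534.54 188.96  80.  ] sides [526.4  191.37  80.  ] [542.83 191.35  80.  ]
foot [535.57 185.92  93.64] sides [527.86 187.82  93.64] [543.24 187.8   93.64]
180 [ 94  96  93  95  92  89  78  56  26  14  13   7   5  10   1  16  13   5
  15  14  27  54  74  87  94  98  98  98  96  94  98 119]
182 [93 94 95 93 87 72 44 12  7  9  9  9 10 12  9 13 15  6  8 11  6 16 31 58
 85 93 99 97 96 96 96 98]
184 [96 97 95 90 74 47 16  9  6 12 10  8 10 14 17  7 13  9 15 16  8  5 13 31
 57 80 88 90 88 89 90 88]
186 [97 95 93 88 71 49 19  8 12 10 24 34 36 40 42 48 46 43 35 34 23 19 18 21
 49 64 70 72 73 71 69 70]
188 [98 97 96 90 76 59 37 15 30 38 51 54 58 55 54 54 54 55 56 52 51 45 34 38
 56 65 69 71 69 71 71 69]
190 [97 96 98 94 84 70 59 52 51 54 57 57 54 55 54 52 52 53 50 49 54 53 54 49
 61 66 70 70 71 72 70 70]
192 [95 98 95 95 92 81 65 57 56 55 52 55 51 52 53 52 56 53 49 51 48 50 47 55
 55 65 69 68 69 70 71 70]
194 [97 97 97 97 91 83 65 56 53 52 52 49 52 52 48 53 51 50 51 50 50 49 52 51
 54 59 68 71 70 71 71 72]
196 [100  97  97  95  92  75  57  50  46  42  42  39  40  43  40  36  38  38
  38  33  34  35  34  45  48  57  66  69  67  69  75  71]
198 [97 86 77 67 55 39 31 31 31 29 30 29 30 30 32 32 31 31 30 25 29 29 27 29
 25 34 44 50 56 61 63 66]
```

Emit:
step_arm(commands=[[[2, -0.7, 0], 0, 0], [[1, -0.3, 4], 0, 0], [[0, 0, 4], 0, 0], [[0, 0, 2], 0, 0], [[0, 0, 0], 0, 0], [[0, 0, 0], 0, 0]])

```text
clock: 9.43
eef_pos: [536.0, 189.5, 332.3]
tcp_rot: [-3.13, -0.006, 1.568]
contact_force: [0.3, -0.1, -0.8]
opening: 0.366
```

```bash
python3 look.py w4
```

```text
9.425 [536.02 189.53 332.32] [-3.13 -0.01  1.57] [ 0.33 -0.14 -0.85] 0.36579259034702244
```

View pics/w4c.png

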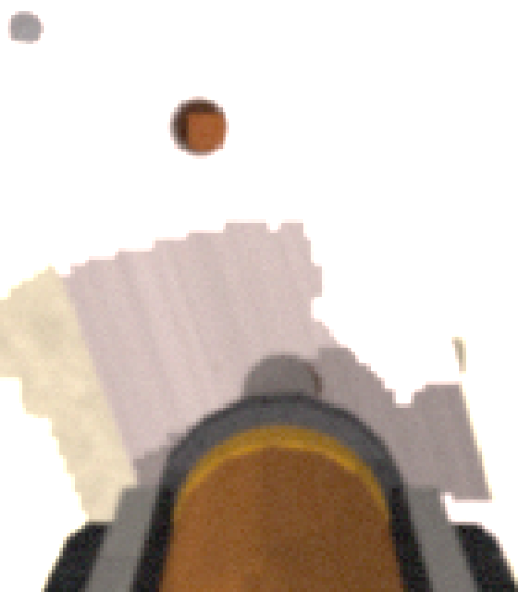

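Emit:
step_arm(commands=[[[-1.2, 0.5, 0], 0, 0], [[-0.3, 0.1, 0], 0, 0], [[0, 0, 1], 0, 0], [[0, 0, 1], 0, 0], [[0, 0, 1], 0, 0]])

```text
clock: 10.1
eef_pos: [536.8, 187.8, 329.5]
tcp_rot: [-3.131, -0.006, 1.568]
contact_force: [-0.0, 0.1, -1.0]
opening: 0.358
```

Emit:
step_arm(commands=[[[0, 0, 1], 0, 0], [[0, 0, 1], 0, 0], [[0, 0, 1], 0, 0]])

```text
clock: 10.48
eef_pos: [536.7, 187.9, 326.2]
tcp_rot: [-3.131, -0.006, 1.568]
contact_force: [-0.3, 0.3, -1.9]
opening: 0.366
```

Emit:
step_arm(commands=[[[0, 0, 1], 0, 0], [[0, 0, 1], 0, 0], [[0, 0, 1], 0, 0], [[0, 0, 1], 0, 0]])

```text
clock: 10.98
eef_pos: [536.6, 187.9, 321.9]
tcp_rot: [-3.131, -0.006, 1.568]
contact_force: [0.4, -0.0, -1.1]
opening: 0.365
```

Emit:
step_arm(commands=[[[0, 0, 1.5], 0, 0], [[0, 0, 2], 0, 0], [[0, 0, 2], 0, 0], [[0, 0, 2], 0, 0], [[0, 0, 2], 0, 0]])

```text
clock: 11.6
eef_pos: [536.5, 187.9, 311.7]
tcp_rot: [-3.131, -0.006, 1.568]
contact_force: [-1.1, -0.5, -1.1]
opening: 0.361
```

Emit:
step_arm(commands=[[[0, 0, 2], 0, 0], [[0, 0, 2], 0, 0], [[0, 0, 2], 0, 0], [[0, 0, 2], 0, 0], [[0, 0, 2], 0, 0], [[0, 0, 2], 0, 0], [[0, 0, 2], 0, 0]])

```text
clock: 12.48
eef_pos: [536.4, 188.0, 296.7]
tcp_rot: [-3.131, -0.006, 1.568]
contact_force: [0.5, -1.0, -0.5]
opening: 0.368
```

Emit:
step_arm(commands=[[[0, 0, 2], 0, 0], [[0, 0, 2], 0, 0], [[0, 0, 2], 0, 0], [[0, 0, 2], 0, 0], [[0, 0, 2], 0, 0], [[0, 0, 2], 0, 0], [[0, 0, 2], 0, 0], [[0, 0, 2], 0, 0], [[0, 0, 2], 0, 0], [[0, 0, 2], 0, 0]])

```text
clock: 13.72
eef_pos: [536.2, 188.1, 275.3]
tcp_rot: [-3.131, -0.006, 1.568]
contact_force: [0.1, -0.2, -1.4]
opening: 0.363
```

Emit:
step_arm(commands=[[[0, 0, 2], 0, 0], [[0, 0, 2], 0, 0], [[0, 0, 2], 0, 0], [[0, 0, 1], 0, 0], [[0, 0, 0.5], 0, 0], [[0, 0, 0.5], 0, 0], [[0, 0, 0.5], 0, 0]])

```text
clock: 14.6
eef_pos: [536.1, 188.1, 266.2]
tcp_rot: [-3.131, -0.006, 1.568]
contact_force: [-0.1, -0.4, -1.2]
opening: 0.366
```

Emit:
step_arm(commands=[[[0, 0, 0.6], 0, 0], [[0, 0, 0.6], 0, 0], [[0, 0, 0.6], 0, 0], [[0, 0, 0.6], 0, 0]])

```text
clock: 15.1
eef_pos: [536.1, 188.1, 264.8]
tcp_rot: [-3.131, -0.006, 1.568]
contact_force: [-4.1, -1.8, 7.2]
opening: 0.364
```

Emit:
step_arm(commands=[[[0, 0, 0], 0, 0], [[0, 0, 0], 0, 0.6], [[0, 0, 0], 0, 1], [[0, 0, 0], 0, 1], [[0, 0, 0], 0, 1], [[0, 0, 0], 0, 1], [[0, 0, 0], 0, 1]])

```text
clock: 15.98
eef_pos: [536.4, 188.4, 265.0]
tcp_rot: [-3.132, -0.006, 1.568]
contact_force: [-0.2, -0.4, -0.4]
opening: 1.003
```

Emit:
step_arm(commands=[[[0, 0, -8], 0, 1], [[0, 0, -15], 0, 1], [[0, 0, -30], 0, 1], [[0, 0, -40], 0, 1], [[0, 0, -40], 0, 1], [[0, 0, -15], 0, 1], [[-20, -25, 0], 0, 1], [[-30, -40, 0], 0, 1], [[-30, -40, 0], 0, 1], [[-10, -20, 0], 0, 1], [[0, 0, 0], 0, 1]])

```text
clock: 17.35
eef_pos: [408.0, 95.2, 422.7]
tcp_rot: [-3.135, -0.007, 1.569]
contact_force: [-0.1, 0.2, -0.4]
opening: 0.999
```

```bash
python3 look.py w5; python3 - <<'E'
from h import *
a=grab_frame("scene");b=grab_frame("side")
c=np.hstack([cv2.resize(a[130:300,60:400],(480,240*1),interpolation=3)]);
d=np.hstack([cv2.resize(a[135:235,250:392],(426,300),interpolation=3),cv2.resize(b[120:220,170:280],(330,300),interpolation=3)])
c=cv2.copyMakeBorder(c,0,0,0,756-480,0);cv2.imwrite("pics/fin.png",np.vstack([c,d]))
E
```

```text
17.35 [408.02  95.2  422.7 ] [-3.13 -0.01  1.57] [-0.1   0.22 -0.36] 0.9987747841104522
```

View pics/fin.png

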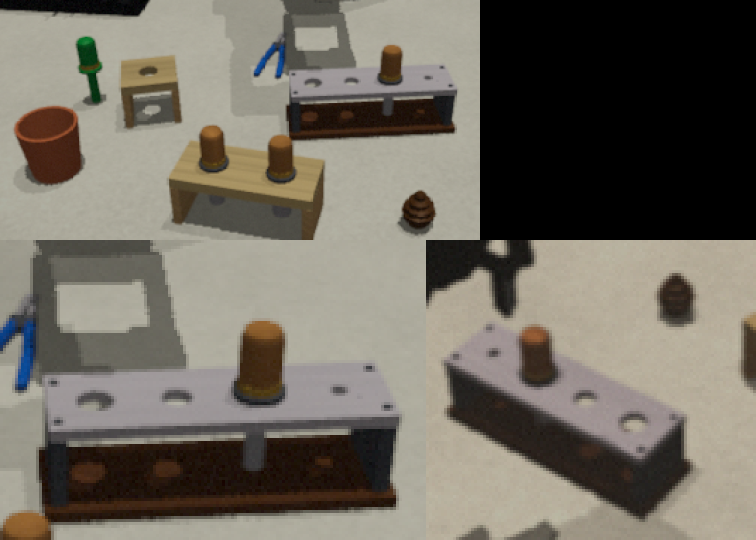

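The dibber stands upright with its collar flat in the second hole, the single stand is empty, and the bystanders have not moved. I'm handing in.

```bash
python3 -c "
from rig import *;print(sign_off())"
```

```text
the job is handed in; nothing more can be done
None
```

The lone dibber from the single stand is home in the second hole (17 mm), so its shank is the 16 mm one. I pressed it on the tightest hole, which refused it, then tried the second hole, and it slid in without resistance. Its collar met the plate at about 7 N. I let go, drew the arm clear and handed in at about 17.5 s of the 72 s.

**Last checks:**
- **Pictures:** the final pictures show the dibber upright with its collar flat on the plate and the single stand empty. By eye the other two dibbers, the pot, the pine cone, the pliers and the green look-alike had not moved.
- **Press on the tightest hole:** its centre was estimated at about 1.5 mm from the foot. The end-of-row wrist force stayed near zero while the foot was already stopped on the plate. A 2 mm push then gave about 26 N, firmer than the light press I meant but under the 35 N limit. No other reading came near that limit, but forces are only read at the end of each call.
- **Tool tilt:** the tool leaned about 0.01 rad throughout. I allowed for this with the measured foot offset, and it caused no sideways force in the hole.

The hand-in reports no verdict, so I can't confirm the judged result.

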